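# Unstack the jam jars onto their coasters

## Task

Take the two stacks of jam jars apart and lay them out for breakfast: stand each jar upright in the middle of the coaster that matches its shape and size (large, medium and small round jars on the large, medium and small round coasters, large and medium square jars on the large and medium square ones). They are glass, so set each one down gently and do not tip any of them over.

Things in the scene. Friction and masses are not known exactly. Their poses are not given: they have to be found in the camera images.
- round_small: Small closed glass jam jar with a flat brass-rimmed white lid, round, 34 mm in diameter, 38 mm tall, with the same width from foot to lid; about 0.05 kg; it starts on the lid of one of the two medium jars (either one), as the top of the three-high stack. Loose and rigid. Origin: centre of its underside, z up.
- round_medium: Medium closed glass jam jar with a flat brass-rimmed white lid, round, 48 mm in diameter, 42 mm tall, with the same width from foot to lid; about 0.12 kg; it starts on the lid of one of the two large jars (either one). Loose and rigid. Origin: centre of its underside, z up.
- square_medium: Medium closed glass jam jar with a flat brass-rimmed white lid, square in plan, 46 x 46 mm, 42 mm tall, its sides along its x and y axes, with the same width from foot to lid; about 0.12 kg; it starts on the lid of one of the two large jars (either one). Loose and rigid. Origin: centre of its underside, z up.
- round_large: Large closed glass jam jar with a flat brass-rimmed white lid, round, 64 mm in diameter, 60 mm tall, with the same width from foot to lid; about 0.25 kg; one of the two jars standing directly on the wooden board, with a medium jar on top of it at the start. Loose and rigid. Origin: centre of its underside, z up.
- square_large: Large closed glass jam jar with a flat brass-rimmed white lid, square in plan, 62 x 62 mm, 60 mm tall, its sides along its x and y axes, with the same width from foot to lid; about 0.25 kg; one of the two jars standing directly on the wooden board, with a medium jar on top of it at the start. Loose and rigid. Origin: centre of its underside, z up.
- coaster_round_small: Flat pale wooden coaster for the small round jar: round, 52 mm in diameter, the smallest coaster, 6 mm thick, no rim, fixed to the counter. Origin: centre of its underside at counter height, z up; its top is 6 mm higher.
- coaster_round_medium: Flat pale wooden coaster for the medium round jar: round, 72 mm in diameter, 6 mm thick, no rim, fixed to the counter. Origin: centre of its underside at counter height, z up; its top is 6 mm higher.
- coaster_square_medium: Flat pale wooden coaster for the medium square jar: square, 70 x 70 mm, its sides along its x and y axes, 6 mm thick, no rim, fixed to the counter. Origin: centre of its underside at counter height, z up; its top is 6 mm higher.
- coaster_round_large: Flat pale wooden coaster for the large round jar: round, 96 mm in diameter, 6 mm thick, no rim, fixed to the counter. Origin: centre of its underside at counter height, z up; its top is 6 mm higher.
- coaster_square_large: Flat pale wooden coaster for the large square jar: square, 92 x 92 mm, its sides along its x and y axes, 6 mm thick, no rim, fixed to the counter. Origin: centre of its underside at counter height, z up; its top is 6 mm higher.

How it is judged:
By the outcome, as a careful person would: the job done as asked, in the order asked, and still so for the second after the job is handed in, with the robot touching nothing.
It also fails if it takes over 125 s, if anything falls off the work surface, if the arm or the gripper's body presses on something with over 40 N, if the wrist force passes 120 N, or if a joint passes its speed limit or range.

## Robot

A 6-joint arm with a two-finger parallel gripper is mounted at the origin on the work surface. World frame = base frame: x ahead of the robot, y to its left, z up, the work surface at z = 0. Lengths are in m, angles in rad, forces in N, time in s.
With the tool pointing down it reaches from about 0.375 to 0.975 m from the base axis. Payload 3.8 kg.
Tool frame: the origin (TCP) lies midway between the tips of the shut fingers; the grasp point (between the pads) lies 19 mm behind it; z points along the fingers, y is the line along which they close (so a half turn about z gives the same grasp; the last joint's range is limited). The gripper opens to 85 mm and grips with 20 to 120 N. Pads are 22 mm wide; open, the fingers measure 114 mm over their backs; the gripper's body (76 mm by 85 mm) begins 54 mm behind the grasp point. The pads swing forward as they close: fully open they stand 13 mm farther back than shut.
Start: joints at [1.298, 0.264, 1.604, -0, 1.274, -0.037], TCP at [0.158, 0.656, 0.231] pointing down, gripper open.
Joint ranges: [-2.63, 2.63], [-0.94, 2.18], [0.31, 2.57], [-1.31, 4.45], [0, 2.66], [-2.55, 2.55]. Speed limits (rad/s): [2.57, 2.57, 3.14, 3.14, 3.14, 3.14].

## Interface

Orientations are given as a rotation vector (axis times angle).
In Python, from workcell import bot, cams gives the robot as it stands.
- The arm moves only by the tool play_rows, never from a script. Its argument "rows" is a list of rows, each a list of 2 entries, a list of its own where there are three numbers: the shift along the tool's x, y, z scaled (see below), then the turn, a rotation vector about the tool's x, y, z scaled (see below). A call has 1 to 20 rows; each row is the pose to reach, as a shift and turn from the pose commanded when the call began, along the tool's axes at that moment; what a row does not reach only later rows make up. The controller multiplies each number of a shift by 250 mm and each number of a turn by 45 degrees. A row lasts 1/12 s, in which the tool goes at most 41.7 mm and 7.16 degrees, less where a joint would pass 70% of its speed; a pose out of reach is approached as far as the arm can. A call with a number of a shift or a turn outside -1 to 1 is refused whole. A call with a gripper value outside its range is refused whole. "claw" is the opening, from -1 (shut) to 1 (fully open), set as the call begins (left out, the last holds). The fingers move at their own pace and stop on an object; "newtons" is the grip in N (left out, the last holds). Time passes only in rows, so rows that repeat a pose let the fingers close. It gives the time, the measured TCP pose, the force, the opening and the grip force at its end, in the units of the state.
- bot.read_state(): the state, without advancing time (a new reading comes with each control period).
- cams.read_camera(name): name is "side" or "top" or "wrist"; returns a dict with "image" (384x512x3 uint8, red, green, blue), "K" (3x3 intrinsics, pixels), "T" (4x4, takes a point from camera to world coordinates); the wrist camera has in their place "mount" (4x4, takes a point from camera to tool coordinates, whose origin is the TCP and whose axes are the flange's). Camera axes: x right, y down, z forward; pixel columns grow to the right and rows downward; lengths in m; the calibration is good to about 2 mm. A picture is of the moment at which its call begins: read the wrist's pose just before it. There is no depth.
- bot.finish_job(): hands the job in; it is judged then, once.
The state is a dict: "time": time; "q": joint angles; "joint_vel": joint speeds; "joint_torque": joint torques, N m; "tool_pos": TCP position; "tcp_rot": TCP orientation; "wrist_force": force on the tool from outside, world axes, zero at the start; "torque": the same for the moment, N m; "width": opening from 0.0 (shut) to 1.0 (fully open); "grip_force": force on a finger pad.
Only numpy, scipy, OpenCV 4.12 (cv2) and the standard library are available. Lean on these libraries where they do the work, as an engineer would, in place of code of your own. Each camera call takes 0.05 s, during which the arm holds its last target. There are 200 camera calls.

## Working session

There is one attempt and no reset: what is moved stays moved. The work goes in short steps, Python scripts to look and compute and a tool call to move; the robot and the scene stay as the last step left them, time stands still between calls to the robot, and variables do not carry over. Pictures are saved under pics/ and viewed, at most 14 in all, crops included, and the job is handed in when it is done.

Besides the shell and the picture viewer there is one more tool, called after "Request:" as name([rows], argument=value, ...), one row to a line, values as JSON. play_rows: Moves the arm, as the interface text tells. Its arguments: {"type":"object","properties":{"rows":{"type":"array","items":{"type":"array"}},"claw":{"type":"number"},"newtons":{"type":"number"}},"required":["rows"]}

```bash
mkdir -p pics; ls
python3 - <<'E'
from workcell import bot, cams
import cv2, numpy as np
np.set_printoptions(precision=4,suppress=True)
s=bot.read_state(); print(s)
for n in ("side","top"):
    c=cams.read_camera(n); cv2.imwrite(f"pics/{n}0.png",c["image"][:,:,::-1]); print(n,c["K"],c["T"])
E
```

```text
pics
{'time': 0.0, 'q': array([ 1.2981,  0.2648,  1.6054, -0.    ,  1.2737, -0.0369]), 'joint_vel': array([-0.0012,  0.    , -0.0002,  0.0015,  0.0005,  0.0002]), 'joint_torque': array([  0.0025, -51.5106, -36.7316,   0.0001,   0.0128,   0.    ]), 'tool_pos': array([0.1575, 0.6556, 0.23  ]), 'tcp_rot': array([-0.3695, -3.1195,  0.0034]), 'wrist_force': array([ 0.5412,  0.4592, -0.2862]), 'torque': array([-0.0292, -0.0299,  0.0343]), 'grip_force': 0.0, 'width': 1.0010453548010998}
side [[387.5576   0.     255.5133]
 [  0.     387.5576 197.0413]
 [  0.       0.       1.    ]] [[ 0.7532 -0.5094  0.4162  0.2086]
 [-0.6577 -0.5755  0.486  -0.4121]
 [-0.008  -0.6398 -0.7685  0.7662]
 [ 0.      0.      0.      1.    ]]
top [[448.019    0.     254.6034]
 [  0.     448.019  194.9327]
 [  0.       0.       1.    ]] [[-0.0154 -0.9984  0.0547  0.4957]
 [-0.9998  0.0146 -0.0141  0.0152]
 [ 0.0132 -0.0549 -0.9984  1.284 ]
 [ 0.      0.      0.      1.    ]]
```

View pics/side0.png

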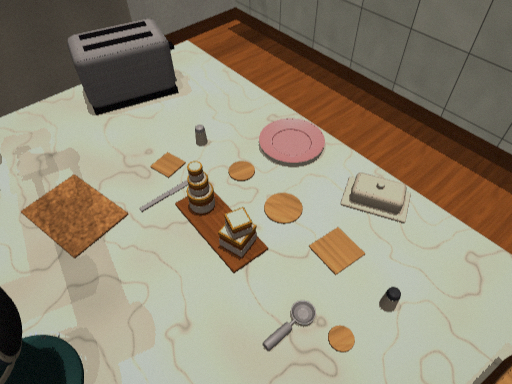

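View pics/top0.png

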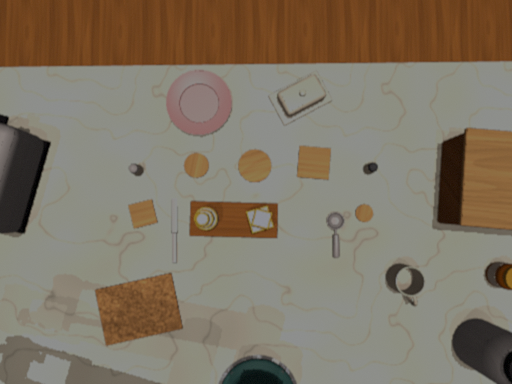

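The side view shows the three-high stack at (198,190) and the two-high stack at (238,232). In the top view the coasters are at (197,165) medium round, (255,166) large round, (314,163) large square, (143,213) medium square and (364,213) small round. The stacks are at (205,217) and (260,219).

```bash
cat > h.py <<'E'
from workcell import bot, cams
import cv2, numpy as np
from scipy.spatial.transform import Rotation as R
np.set_printoptions(precision=4,suppress=True)
def pix2w(c,uv,z,T=None):
    T=c["T"] if T is None else T
    uv=np.atleast_2d(uv).astype(float)
    d=np.c_[uv,np.ones(len(uv))]@np.linalg.inv(c["K"]).T@T[:3,:3].T
    return (T[:3,3]+d*((z-T[2,3])/d[:,2])[:,None])[:,:2]
def w2pix(c,p,T=None):
    T=c["T"] if T is None else T
    p=(np.atleast_2d(p)-T[:3,3])@T[:3,:3]@c["K"].T
    return p[:,:2]/p[:,2:]
def wristT(c):
    s=bot.read_state(); M=np.eye(4); M[:3,:3]=R.from_rotvec(s["tcp_rot"]).as_matrix(); M[:3,3]=s["tool_pos"]
    return M@c["mount"]
E
python3 - <<'E'
from h import *
t=cams.read_camera("top"); s=cams.read_camera("side")
a=cv2.resize(t["image"][190:250,180:290],None,fx=7,fy=7,interpolation=cv2.INTER_CUBIC)[:, :770]
b=cv2.resize(s["image"][150:275,165:275],None,fx=4.7,fy=4.7,interpolation=cv2.INTER_CUBIC)
cv2.imwrite("pics/t1.png",a[:,:,::-1]); cv2.imwrite("pics/s1.png",b[:,:,::-1])
hsv=cv2.cvtColor(t["image"],cv2.COLOR_RGB2HSV)
for u,v in [(197,165),(255,166),(314,163),(143,213),(364,213),(240,202),(300,80)]: print(u,v,hsv[v,u],t["image"][v,u])
m=((hsv[:,:,1]>90)&(hsv[:,:,2]>110)).astype(np.uint8)
for name,(u,v) in dict(rm=(197,165),rl=(255,166),sl=(314,163),sm=(143,213),rs=(364,213)).items():
    w=np.zeros_like(m); w[v-24:v+24,u-24:u+24]=m[v-24:v+24,u-24:u+24]
    n,l,st,ce=cv2.connectedComponentsWithStats(w)
    k=l[v,u]; cn=cv2.findContours((l==k).astype(np.uint8),0,2)[0][0]
    pts=pix2w(t,cn[:,0,:],.006)
    print(name,ce[k],st[k],pix2w(t,ce[k],.006),cv2.minAreaRect((pts*1000).astype(np.float32)))
E
```

```text
197 165 [ 20 126 142] [142 118  72]
255 166 [ 17 136 142] [142 110  66]
314 163 [ 18 135 142] [142 111  67]
143 213 [ 17 140 142] [142 109  64]
364 213 [ 17 136 141] [141 109  66]
240 202 [ 13  80 115] [115  95  79]
300 80 [ 22  36 129] [129 124 111]
rm [195.9395 164.8661] [184 153  25  25 463] [[0.6544 0.1638]] ((653.7384643554688, 164.46530151367188), (68.0399169921875, 67.9537582397461), 62.53512954711914)
rl [254.3467 165.3674] [239 150  32  32 822] [[ 0.6506 -0.0034]] ((650.3179321289062, -3.8301849365234375), (88.93584442138672, 89.35647583007812), 89.22875213623047)
sl [313.5886 162.2736] [297 146  34  33 965] [[ 0.6572 -0.1737]] ((657.1984252929688, -173.64450073242188), (89.80054473876953, 89.68482971191406), 84.24158477783203)
sm [142.4283 213.528 ] [129 200  28  28 572] [[0.5175 0.3167]] ((517.4639892578125, 316.506103515625), (67.66307830810547, 67.8480453491211), 13.783648490905762)
rs [363.8405 212.806 ] [356 205  17  17 232] [[ 0.51   -0.3144]] ((509.4168701171875, -314.8498840332031), (46.10062789916992, 45.73155212402344), 89.11690521240234)
```

View pics/t1.png

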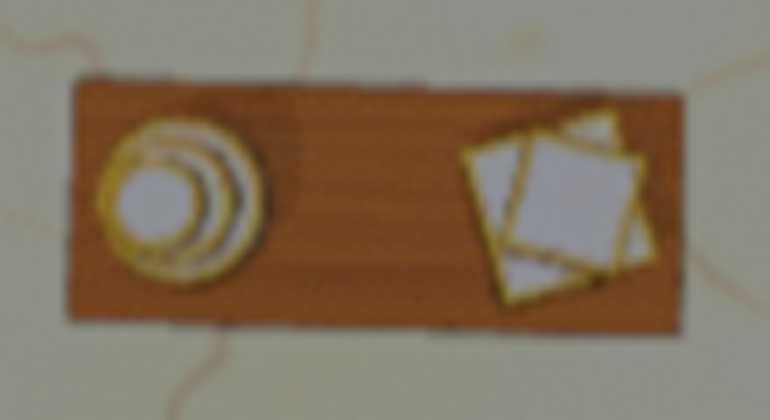

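View pics/s1.png

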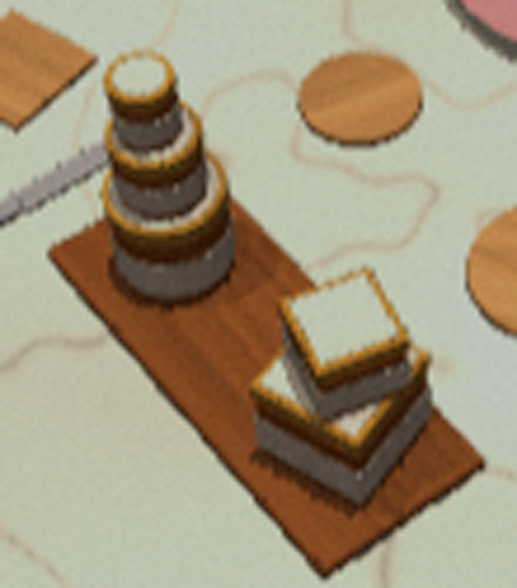

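Stack 1 is round: large, medium, small from the bottom up (top-crop lid centres at about (157,205), (170,200), (183,201)). Stack 2 is the medium square on the large square, with medium lid corners near (537,128), (645,157), (612,275), (503,250). I'll triangulate the lids next.

Run:
```python
from h import *
from scipy.optimize import least_squares
t=cams.read_camera("top"); s=cams.read_camera("side")
tp=lambda a:(np.array(a,float)+.5)/7-.5+[180,190]
sp=lambda a:(np.array(a,float)+.5)/4.7-.5+[165,150]
def tri(a,b):
    f=lambda p:np.r_[w2pix(t,p)[0]-tp(a),w2pix(s,p)[0]-sp(b)]
    r=least_squares(f,[.5,0,.1]); return r.x,r.fun
print("small lid",tri((157,205),(140,78)))
for a,b in [((537,128),(367,270)),((645,157),(408,345)),((612,275),(322,375)),((503,250),(283,303))]: print(tri(a,b))
for a,b in [((657,262),(430,355)),((510,304),(352,445)),((464,150),(254,385))]: print(tri(a,b))
# board corners
for a,b in [((73,80),(235,190)),((685,95),(484,464)),((680,335),(325,577)),((68,320),(50,250))]: print("board",tri(a,b))
b=.014
for n,a,z in [("small",(157,205),b+.14),("med",(171,202),b+.102),("large",(183,201),b+.06)]: print(n,pix2w(t,tp(a),z))
for n,a,z in [("sqm",[(537,128),(645,157),(612,275),(503,250)],b+.102),("sql",[(613,112),(657,262),(510,304),(464,150)],b+.06)]:
    p=pix2w(t,tp(a),z); e=np.roll(p,-1,0)-p; print(n,p.mean(0),np.linalg.norm(e,axis=1),np.degrees(np.arctan2(e[:,1],e[:,0]))%90)
```

```text
small lid (array([0.4989, 0.133 , 0.1515]), array([-0.0985,  0.1695,  0.1703, -0.0187]))
(array([ 0.5239, -0.0037,  0.1145]), array([-0.5316,  0.7675,  0.7626, -0.0752]))
(array([ 0.513 , -0.0444,  0.1083]), array([-0.4435,  0.6234,  0.6072, -0.0588]))
(array([ 0.4713, -0.0327,  0.1117]), array([ 0.1359, -0.2062, -0.1932,  0.0197]))
(array([0.4815, 0.0077, 0.115 ]), array([ 0.184 , -0.2867, -0.2742,  0.0284]))
(array([ 0.493 , -0.0606,  0.1337]), array([ 4.8199, -6.8449, -6.496 ,  0.6336]))
(array([ 0.48  , -0.0099,  0.017 ]), array([ 5.2221, -8.0071, -7.677 ,  0.7874]))
(array([0.4992, 0.0368, 0.0054]), array([-4.7916,  7.4737,  7.3749, -0.7645]))
board (array([ 0.5605,  0.1795, -0.0182]), array([ 1.7825, -2.8961, -3.1052,  0.33  ]))
board (array([ 0.5401, -0.0666,  0.0078]), array([-0.2941,  0.3926,  0.3926, -0.0367]))
board (array([ 0.4429, -0.0631,  0.0075]), array([-0.2269,  0.3486,  0.3191, -0.0328]))
board (array([0.4539, 0.1835, 0.0126]), array([-0.0218,  0.0412,  0.0407, -0.0047]))
small [[0.4993 0.1325]]
med [[0.5004 0.1313]]
large [[0.5009 0.1308]]
sqm [ 0.498  -0.0185] [0.0416 0.0455 0.0416 0.0471] [74.1095 73.367  76.2208 73.534 ]
sql [ 0.4964 -0.0146] [0.0602 0.0589 0.0618 0.0593] [15.392  14.9968 15.8123 13.4399]
```

```bash
cat >> h.py <<'E'
def plan(pos,yaw):
    """shift and turn, in row units, from here to pos with the tool's y axis at yaw (deg, world) pointing down"""
    s=bot.read_state(); R0=R.from_rotvec(s["tcp_rot"]).as_matrix()
    y=np.array([np.cos(np.radians(yaw)),np.sin(np.radians(yaw)),0]); z=np.array([0,0,-1.])
    R1=np.c_[np.cross(y,z),y,z]
    d=R0.T@(np.array(pos)-s["tool_pos"])/.25
    r=np.degrees(R.from_matrix(R0.T@R1).as_rotvec())/45
    print("t",round(s["time"],2),"pos",s["tool_pos"],"yaw",np.degrees(np.arctan2(R0[1,1],R0[0,1])),"w",s["width"],"g",s["grip_force"],"F",s["wrist_force"])
    print("shift",d,"turn",r)
E
python3 -c "
from h import *
plan([.5,.132,.27],75)"
```

```text
t 0.3 pos [0.1576 0.6561 0.2308] yaw 76.48931264433465 w 1.000200557838255 g 0.0 F [-0.4454  0.0801 -0.3245]
shift [-1.8214 -1.7185 -0.1556] turn [-0.001  -0.      0.0331]
```

Request:
play_rows([
  [[-0.1,-0.09,-0.03],[0,0,0]],
  [[-0.22,-0.2,-0.078],[0,0,0]],
  [[-0.34,-0.32,-0.078],[0,0,0]],
  [[-0.46,-0.43,-0.078],[0,0,0]],
  [[-0.58,-0.54,-0.078],[0,0,0]],
  [[-0.7,-0.66,-0.078],[0,0,0]],
  [[-0.81,-0.77,-0.078],[0,0,0]],
  [[-0.911,-0.86,-0.078],[0,0,0]],
])

```text
time: 0.97
tool_pos: [0.3295, 0.3917, 0.2509]
tcp_rot: [0.37, 3.119, -0.0]
wrist_force: [1.4, 0.5, 0.6]
width: 0.999
grip_force: 0.0
```

Request:
play_rows([
  [[-0.1,-0.09,-0.078],[0,0,0.01]],
  [[-0.22,-0.2,-0.078],[0,0,0.033]],
  [[-0.34,-0.32,-0.078],[0,0,0.033]],
  [[-0.46,-0.43,-0.078],[0,0,0.033]],
  [[-0.58,-0.54,-0.078],[0,0,0.033]],
  [[-0.7,-0.66,-0.078],[0,0,0.033]],
  [[-0.81,-0.77,-0.078],[0,0,0.033]],
  [[-0.88,-0.83,-0.078],[0,0,0.033]],
  [[-0.911,-0.859,-0.078],[0,0,0.033]],
  [[-0.911,-0.859,-0.078],[0,0,0.033]],
  [[-0.911,-0.859,-0.078],[0,0,0.033]],
])

```text
time: 1.88
tool_pos: [0.4999, 0.1322, 0.2701]
tcp_rot: [-0.412, -3.114, -0.001]
wrist_force: [-0.3, 0.4, 0.3]
width: 0.998
grip_force: 0.0
```

Run:
```python
from h import *
plan([.499,.1325,.27],75)
c=cams.read_camera("wrist"); T=wristT(c); im=c["image"][:,:,::-1].copy()
print(c["mount"])
for p,col in [((.499,.1325,.151),(0,0,255)),((.498,-.0185,.113),(255,0,0)),((.6540,.1645,.006),(0,255,0)),((.6505,-.0035,.006),(0,255,0))]:
    u=w2pix(c,p,T)[0]; print(u); cv2.drawMarker(im,tuple(int(round(v)) for v in u),col,0,8)
cv2.imwrite("pics/w1.png",im)
```

```text
t 1.88 pos [0.4999 0.1322 0.2701] yaw 74.93665763973058 w 0.9983291267529936 g 0.0 F [-0.3255  0.4498  0.2836]
shift [0.0037 0.0001 0.0005] turn [ 0.0005 -0.0013 -0.0014]
[[ 0.0008 -0.961  -0.2767  0.0706]
 [ 1.      0.001  -0.0009  0.0003]
 [ 0.0012 -0.2767  0.961  -0.1426]
 [ 0.      0.      0.      1.    ]]
[250.5014 187.0528]
[119.9378 211.0593]
[295.698  249.8829]
[193.8058 272.1878]
```

View pics/w1.png

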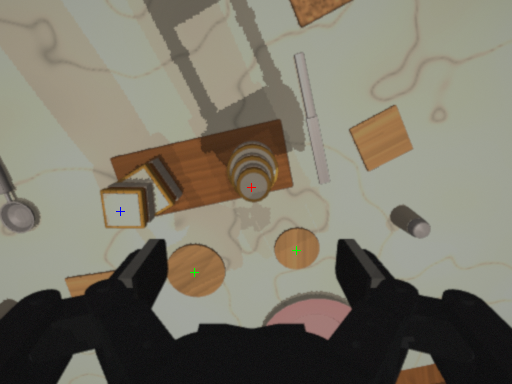

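The wrist view agrees with the top camera: small lid at (253,184) against a prediction of (251,187), large round coaster at (196,270) against (194,272). That is about a 2 mm common offset, so I'll shift targets by (-1,+1) mm and go for the small jar.

Request:
play_rows([
  [[0.003,0.005,0.06],[0,0,0]],
  [[0.008,0.005,0.17],[0,0,0]],
  [[0.008,0.005,0.28],[0,0,0]],
  [[0.008,0.005,0.39],[0,0,0]],
  [[0.008,0.005,0.48],[0,0,0]],
  [[0.008,0.005,0.55],[0,0,0]],
  [[0.008,0.005,0.59],[0,0,0]],
  [[0.008,0.005,0.608],[0,0,0]],
  [[0.008,0.005,0.608],[0,0,0]],
], claw=1)

```text
time: 2.68
tool_pos: [0.4976, 0.1347, 0.1176]
tcp_rot: [-0.407, -3.113, 0.001]
wrist_force: [-0.1, 0.4, 0.2]
width: 0.998
grip_force: 0.0
```

Request:
play_rows([
  [[0,0,0],[0,0,0]],
  [[0,0,0],[0,0,0]],
  [[0,0,0],[0,0,0]],
  [[0,0,0],[0,0,0]],
  [[0,0,0],[0,0,0]],
  [[0,0,0],[0,0,0]],
  [[0,0,0],[0,0,0]],
  [[0,0,0],[0,0,0]],
  [[0,0,0],[0,0,0]],
  [[0,0,0],[0,0,0]],
], claw=-1, newtons=25)

```text
time: 3.52
tool_pos: [0.4995, 0.134, 0.1194]
tcp_rot: [0.41, 3.113, 0.001]
wrist_force: [-1.1, 0.6, 5.1]
width: 0.39
grip_force: 25.4
```

```bash
python3 -c "
from h import *
plan([.509,-.3135,.20],90)"
```

```text
t 3.52 pos [0.4995 0.134  0.1194] yaw 74.99330644640101 w 0.38988853554192215 g 25.36442667245865 F [-1.058   0.574   5.1048]
shift [-0.5007 -1.7188 -0.3235] turn [ 0.0011  0.0024 -0.3335]
```

Request:
play_rows([
  [[0,0,-0.02],[0,0,0]],
  [[0,0,-0.05],[0,0,0]],
  [[0,0,-0.1],[0,0,0]],
  [[0,0,-0.16],[0,0,0]],
  [[-0.01,-0.03,-0.22],[0,0,0]],
  [[-0.03,-0.09,-0.27],[0,0,0]],
  [[-0.05,-0.17,-0.31],[0,0,0]],
  [[-0.08,-0.27,-0.32],[0,0,0]],
  [[-0.11,-0.38,-0.32],[0,0,0]],
  [[-0.14,-0.49,-0.32],[0,0,0]],
  [[-0.17,-0.6,-0.32],[0,0,0]],
  [[-0.2,-0.7,-0.32],[0,0,0]],
  [[-0.22,-0.78,-0.32],[0,0,0]],
  [[-0.24,-0.84,-0.32],[0,0,0]],
  [[-0.25,-0.86,-0.32],[0,0,0]],
  [[-0.25,-0.86,-0.32],[0,0,0]],
])

```text
time: 4.85
tool_pos: [0.5036, -0.0912, 0.199]
tcp_rot: [0.413, 3.114, -0.0]
wrist_force: [0.3, 0.4, 0.5]
width: 0.391
grip_force: 25.0
```

```bash
python3 -c "
from h import *
plan([.509,-.3135,.1],31)"
```

```text
t 4.85 pos [ 0.5036 -0.0912  0.199 ] yaw 74.88073078253036 w 0.39146990595083136 g 24.980785846710205 F [0.2888 0.4353 0.5189]
shift [-0.2526 -0.8527  0.3963] turn [0.0003 0.0009 0.9751]
```

Request:
play_rows([
  [[-0.01,-0.04,0],[0,0,0.05]],
  [[-0.04,-0.12,0],[0,0,0.15]],
  [[-0.07,-0.23,0],[0,0,0.28]],
  [[-0.1,-0.34,0],[0,0,0.42]],
  [[-0.13,-0.45,0],[0,0,0.56]],
  [[-0.17,-0.56,0],[0,0,0.7]],
  [[-0.2,-0.67,0],[0,0,0.83]],
  [[-0.23,-0.76,0.01],[0,0,0.92]],
  [[-0.245,-0.82,0.05],[0,0,0.97]],
  [[-0.253,-0.853,0.11],[0,0,0.975]],
  [[-0.253,-0.853,0.18],[0,0,0.975]],
  [[-0.253,-0.853,0.26],[0,0,0.975]],
  [[-0.253,-0.853,0.33],[0,0,0.975]],
  [[-0.253,-0.853,0.38],[0,0,0.975]],
  [[-0.253,-0.853,0.396],[0,0,0.975]],
  [[-0.253,-0.853,0.396],[0,0,0.975]],
  [[-0.253,-0.853,0.396],[0,0,0.975]],
])

```text
time: 6.27
tool_pos: [0.5096, -0.3122, 0.0996]
tcp_rot: [1.543, 2.736, 0.0]
wrist_force: [0.2, -0.1, -1.4]
width: 0.39
grip_force: 25.0
```

Run:
```python
from h import *
plan([.509,-.3135,.02],31)
c=cams.read_camera("wrist"); T=wristT(c); im=c["image"][:,:,::-1].copy()
for p,col in [((.509,-.3135,.006),(0,255,0))]:
    u=w2pix(c,p,T)[0]; print(u); cv2.drawMarker(im,tuple(int(round(v)) for v in u),col,0,8)
t=cams.read_camera("top")["image"][:,:,::-1]; a=cv2.resize(t[160:260,300:420],(460,384))
cv2.imwrite("pics/w2.png",np.hstack([im[:,100:420],a]))
```

```text
t 6.27 pos [ 0.5096 -0.3122  0.0996] yaw 31.15730774279111 w 0.39016728609801626 g 24.960935711860657 F [ 0.1896 -0.0644 -1.3511]
shift [-0.0029 -0.0049  0.3185] turn [0.0002 0.0003 0.0035]
[249.7278 194.8097]
```

View pics/w2.png

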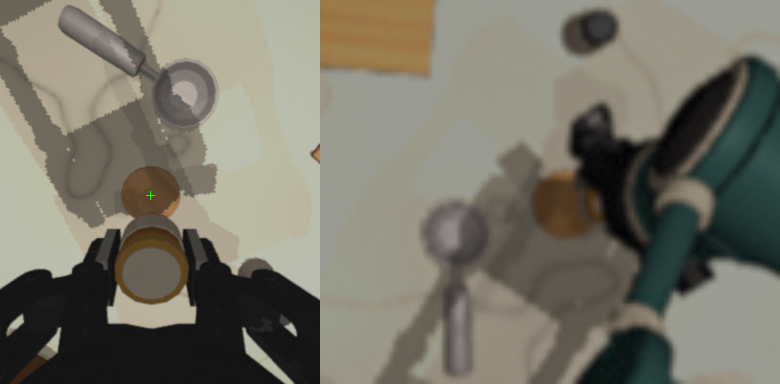

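The wrist crop shows the jar held upright, centred at x≈151, with the small coaster's marker at (150,195) in line. I'm descending.

Request:
play_rows([
  [[-0.003,-0.005,0.03],[0,0,0]],
  [[-0.003,-0.005,0.09],[0,0,0]],
  [[-0.003,-0.005,0.16],[0,0,0]],
  [[-0.003,-0.005,0.23],[0,0,0]],
  [[-0.003,-0.005,0.28],[0,0,0]],
  [[-0.003,-0.005,0.31],[0,0,0]],
  [[-0.003,-0.005,0.325],[0,0,0]],
  [[-0.003,-0.005,0.331],[0,0,0]],
  [[-0.003,-0.005,0.335],[0,0,0]],
  [[-0.003,-0.005,0.339],[0,0,0]],
  [[-0.003,-0.005,0.339],[0,0,0]],
])

```text
time: 7.28
tool_pos: [0.5091, -0.3141, 0.0153]
tcp_rot: [1.543, 2.735, -0.0]
wrist_force: [0.3, 0.8, -0.7]
width: 0.388
grip_force: 24.9
```

Request:
play_rows([
  [[0,0,0.004],[0,0,0]],
  [[0,0,0.008],[0,0,0]],
  [[0,0,0.012],[0,0,0]],
  [[0,0,0.012],[0,0,0]],
  [[0,0,0.012],[0,0,0]],
])

```text
time: 7.7
tool_pos: [0.5091, -0.3141, 0.0134]
tcp_rot: [1.543, 2.735, -0.0]
wrist_force: [-2.7, 2.6, 9.2]
width: 0.388
grip_force: 25.8
```

Request:
play_rows([
  [[0,0,-0.002],[0,0,0]],
  [[0,0,-0.002],[0,0,0]],
])

```text
time: 7.87
tool_pos: [0.5092, -0.314, 0.0134]
tcp_rot: [1.543, 2.735, -0.0]
wrist_force: [-1.3, 0.9, 7.2]
width: 0.39
grip_force: 25.5
```

Request:
play_rows([
  [[0,0,0],[0,0,0]],
  [[0,0,0],[0,0,0]],
  [[0,0,0],[0,0,0]],
  [[0,0,0],[0,0,0]],
  [[0,0,-0.01],[0,0,0]],
  [[0,0,-0.04],[0,0,0]],
  [[0,0,-0.1],[0,0,0]],
  [[0,0,-0.2],[0,0,0]],
  [[0,0,-0.3],[0,0,0]],
  [[0,0,-0.42],[0,0,0]],
  [[0,0,-0.55],[0,0,0]],
  [[0,0,-0.68],[0,0,0]],
  [[0,0,-0.8],[0,0,0]],
  [[0,0,-0.86],[0,0,0]],
  [[0,0,-0.86],[0,0,0]],
], claw=0.4)

```text
time: 9.12
tool_pos: [0.5112, -0.3155, 0.2336]
tcp_rot: [1.539, 2.727, -0.001]
wrist_force: [-0.2, -0.3, 0.8]
width: 0.699
grip_force: 0.0
```

Run:
```python
from h import *
plan([.497,-.0175,.2],75)
c=cams.read_camera("wrist"); T=wristT(c); im=c["image"][:,:,::-1].copy()
for p,col in [((.509,-.3135,.006),(0,255,0)),((.509,-.3135,.044),(0,0,255))]:
    u=w2pix(c,p,T)[0]; print(u); cv2.drawMarker(im,tuple(int(round(v)) for v in u),col,0,8)
cv2.imwrite("pics/w3.png",im[:,100:420])
```

```text
t 9.12 pos [ 0.5112 -0.3155  0.2336] yaw 31.13256094442542 w 0.6990415793057418 g 0.0 F [-0.1851 -0.3486  0.8304]
shift [1.0508 0.5671 0.1271] turn [ 0.0007  0.0135 -0.9748]
[250.742  164.1163]
[250.7444 170.1907]
```

View pics/w3.png

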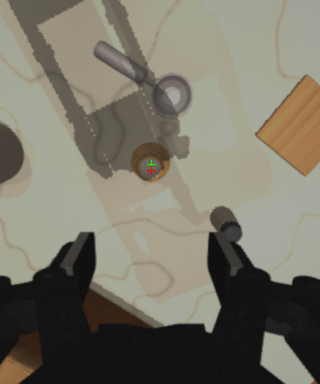

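The small jar is upright and centred on its coaster: lid at about (150,167) over the coaster at (151,161). Next is the medium square jar.

Request:
play_rows([
  [[0.05,0.03,0],[0,0,-0.05]],
  [[0.15,0.08,0],[0,0,-0.17]],
  [[0.28,0.15,0],[0,0,-0.31]],
  [[0.41,0.22,0],[0,0,-0.45]],
  [[0.54,0.29,0],[0,0,-0.6]],
  [[0.67,0.36,0.02],[0,0,-0.75]],
  [[0.8,0.43,0.05],[0,0,-0.88]],
  [[0.9,0.48,0.09],[0,0,-0.97]],
  [[0.97,0.525,0.12],[0,0,-0.99]],
  [[1.0,0.54,0.127],[0,0,-0.99]],
  [[1.0,0.54,0.127],[0,0,-0.99]],
  [[1.0,0.54,0.127],[0,0,-0.99]],
], claw=1)

```text
time: 10.17
tool_pos: [0.4941, -0.0298, 0.1943]
tcp_rot: [-0.389, -3.115, 0.001]
wrist_force: [0.1, -0.4, -0.8]
width: 0.999
grip_force: 0.0
```

Run:
```python
from h import *
plan([.497,-.0175,.074],74.3)
c=cams.read_camera("wrist"); T=wristT(c); im=c["image"][:,:,::-1].copy()
q=lambda cx,cy,yaw,w,z:[[cx+np.cos(np.radians(yaw+45+90*k))*w/2**.5,cy+np.sin(np.radians(yaw+45+90*k))*w/2**.5,z] for k in range(4)]
for p,col in [(q(.498,-.0185,74.3,.046,.111),(0,0,255)),(q(.4964,-.0146,14.9,.062,.069),(255,0,0))]:
    cv2.polylines(im,[np.int32(np.round(w2pix(c,p,T)*8))],True,col,1,cv2.LINE_AA,3)
cv2.imwrite("pics/w4.png",cv2.resize(im[60:310,120:400],None,fx=2,fy=2))
```

```text
t 10.17 pos [ 0.4941 -0.0298  0.1943] yaw 75.7636374361053 w 0.998820860806168 g 0.0 F [ 0.0966 -0.4203 -0.7655]
shift [-0.0002  0.0508  0.4811] turn [-0.0012 -0.0025  0.0325]
```

View pics/w4.png

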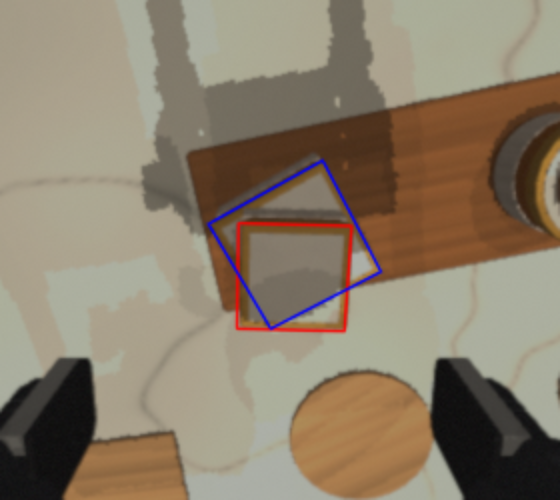

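The overlays fit the medium lid (corners about (243,225)–(350,328) in the crop) and the large lid within about 1–2 mm. I'm grasping.

Request:
play_rows([
  [[0,0.02,0.02],[0,0,0.02]],
  [[0,0.05,0.06],[0,0,0.032]],
  [[0,0.05,0.15],[0,0,0.032]],
  [[0,0.05,0.25],[0,0,0.032]],
  [[0,0.05,0.34],[0,0,0.032]],
  [[0,0.05,0.42],[0,0,0.032]],
  [[0,0.05,0.465],[0,0,0.032]],
  [[0,0.05,0.481],[0,0,0.032]],
  [[0,0.05,0.481],[0,0,0.032]],
])

```text
time: 10.97
tool_pos: [0.4972, -0.0182, 0.0739]
tcp_rot: [-0.432, -3.109, 0.0]
wrist_force: [-0.2, 0.2, -0.0]
width: 1.003
grip_force: 0.0
```

Request:
play_rows([
  [[0,0,0],[0,0,0]],
  [[0,0,0],[0,0,0]],
  [[0,0,0],[0,0,0]],
  [[0,0,0],[0,0,0]],
  [[0,0,0],[0,0,0]],
  [[0,0,0],[0,0,0]],
  [[0,0,0],[0,0,0]],
  [[0,0,0],[0,0,0]],
], claw=-1, newtons=25)

```text
time: 11.63
tool_pos: [0.4993, -0.0178, 0.0765]
tcp_rot: [0.43, 3.109, 0.0]
wrist_force: [-0.5, 1.1, 5.8]
width: 0.534
grip_force: 28.5
```

Request:
play_rows([
  [[0,0,-0.01],[0,0,0]],
  [[0,0,-0.03],[0,0,0]],
  [[0,0,-0.07],[0,0,0]],
  [[0,0,-0.13],[0,0,0]],
  [[0,0,-0.2],[0,0,0]],
  [[0,0,-0.28],[0,0,0]],
  [[0,0,-0.36],[0,0,0]],
  [[0,0,-0.43],[0,0,0]],
  [[0,0,-0.48],[0,0,0]],
  [[0,0,-0.5],[0,0,0]],
  [[0,0,-0.5],[0,0,0]],
])

```text
time: 12.55
tool_pos: [0.4988, -0.0179, 0.2017]
tcp_rot: [0.43, 3.109, 0.0]
wrist_force: [-0.7, -0.9, -1.6]
width: 0.529
grip_force: 27.6
```

```bash
python3 -c "
from h import *
plan([.5165,.3175,.199],103.8)
t=cams.read_camera('top'); hsv=cv2.cvtColor(t['image'],cv2.COLOR_RGB2HSV)
m=((hsv[:,:,1]>90)&(hsv[:,:,2]>110)).astype(np.uint8)
for (u,v) in [(314,163),(143,213)]:
    w=np.zeros_like(m); w[v-24:v+24,u-24:u+24]=m[v-24:v+24,u-24:u+24]
    cn=max(cv2.findContours(w,0,2)[0],key=cv2.contourArea)
    print(cv2.minAreaRect((pix2w(t,cn[:,0,:],.006)*1000).astype(np.float32)))
"
```

```text
t 12.55 pos [ 0.4988 -0.0179  0.2017] yaw 74.24231540634418 w 0.5289937244338978 g 27.60564386844635 F [-0.7268 -0.9365 -1.5922]
shift [0.2964 1.3103 0.0105] turn [-0.0003  0.0037 -0.6568]
((656.9267578125, -173.34921264648438), (89.93116760253906, 90.28472137451172), 84.24158477783203)
((517.4639892578125, 316.506103515625), (67.66307830810547, 67.8480453491211), 13.783648490905762)
```

Request:
play_rows([
  [[0.01,0.04,0],[0,0,0]],
  [[0.03,0.11,0],[0,0,-0.05]],
  [[0.05,0.2,0],[0,0,-0.12]],
  [[0.07,0.31,0],[0,0,-0.2]],
  [[0.09,0.42,0],[0,0,-0.28]],
  [[0.12,0.53,0],[0,0,-0.36]],
  [[0.14,0.64,0],[0,0,-0.44]],
  [[0.17,0.75,0],[0,0,-0.52]],
  [[0.19,0.85,0],[0,0,-0.59]],
  [[0.21,0.93,0],[0,0,-0.64]],
  [[0.22,0.98,0],[0,0,-0.657]],
  [[0.22,0.98,0],[0,0,-0.657]],
  [[0.22,0.98,0],[0,0,-0.657]],
])

```text
time: 13.68
tool_pos: [0.5107, 0.2332, 0.1988]
tcp_rot: [0.379, -3.116, 0.002]
wrist_force: [0.3, 0.2, -1.3]
width: 0.533
grip_force: 27.6
```

```bash
python3 -c "
from h import *
plan([.5165,.3175,.022],103.8)"
```

```text
t 13.68 pos [0.5107 0.2332 0.1988] yaw 103.85417571922008 w 0.5333414455379302 g 27.587429881095886 F [ 0.3094  0.2439 -1.3029]
shift [-0.1048  0.3226  0.7066] turn [-0.0011 -0.003   0.0012]
```

Request:
play_rows([
  [[-0.01,0.04,0.01],[0,0,0]],
  [[-0.04,0.12,0.04],[0,0,0]],
  [[-0.07,0.22,0.1],[0,0,0]],
  [[-0.09,0.29,0.18],[0,0,0]],
  [[-0.105,0.32,0.27],[0,0,0]],
  [[-0.105,0.322,0.37],[0,0,0]],
  [[-0.105,0.322,0.46],[0,0,0]],
  [[-0.105,0.322,0.55],[0,0,0]],
  [[-0.105,0.322,0.62],[0,0,0]],
  [[-0.105,0.322,0.67],[0,0,0]],
  [[-0.105,0.322,0.7],[0,0,0]],
  [[-0.105,0.322,0.71],[0,0,0]],
  [[-0.105,0.322,0.72],[0,0,0]],
  [[-0.105,0.322,0.728],[0,0,0]],
  [[-0.105,0.322,0.734],[0,0,0]],
  [[-0.105,0.322,0.734],[0,0,0]],
])

```text
time: 15.02
tool_pos: [0.5185, 0.3176, 0.0173]
tcp_rot: [-0.377, 3.118, 0.001]
wrist_force: [-0.4, -0.2, -1.7]
width: 0.532
grip_force: 27.7
```

Request:
play_rows([
  [[0,0,0.004],[0,0,0]],
  [[0,0,0.008],[0,0,0]],
  [[0,0,0.01],[0,0,0]],
  [[0,0,0.012],[0,0,0]],
  [[0,0,0.012],[0,0,0]],
])

```text
time: 15.43
tool_pos: [0.5178, 0.3173, 0.0135]
tcp_rot: [0.378, -3.119, 0.0]
wrist_force: [-0.4, -0.4, -1.4]
width: 0.537
grip_force: 27.7
```

Request:
play_rows([
  [[0,0,0.003],[0,0,0]],
  [[0,0,0.006],[0,0,0]],
  [[0,0,0.006],[0,0,0]],
  [[0,0,0.006],[0,0,0]],
])

```text
time: 15.77
tool_pos: [0.5179, 0.3174, 0.0125]
tcp_rot: [-0.378, 3.119, 0.0]
wrist_force: [-2.0, -2.5, 3.6]
width: 0.539
grip_force: 28.2
```

Request:
play_rows([
  [[0,0,0],[0,0,0]],
  [[0,0,0],[0,0,0]],
  [[0,0,0],[0,0,0]],
  [[0,0,0],[0,0,0]],
  [[0,0,-0.01],[0,0,0]],
  [[0,0,-0.04],[0,0,0]],
  [[0,0,-0.1],[0,0,0]],
  [[0,0,-0.2],[0,0,0]],
  [[0,0,-0.32],[0,0,0]],
  [[0,0,-0.45],[0,0,0]],
  [[0,0,-0.58],[0,0,0]],
  [[0,0,-0.7],[0,0,0]],
  [[0,0,-0.78],[0,0,0]],
  [[0,0,-0.8],[0,0,0]],
  [[0,0,-0.8],[0,0,0]],
], claw=0.6)

```text
time: 17.02
tool_pos: [0.5192, 0.3181, 0.215]
tcp_rot: [-0.377, 3.114, 0.003]
wrist_force: [-0.3, -0.4, -0.4]
width: 0.802
grip_force: 0.0
```

Run:
```python
from h import *
plan([.4995,.1325,.20],75)
c=cams.read_camera("wrist"); cv2.imwrite("pics/w5.png",c["image"][60:310,120:400,::-1])
```

```text
t 17.02 pos [0.5192 0.3181 0.215 ] yaw 103.80725800354203 w 0.8021485352169633 g 0.0 F [-0.2841 -0.3994 -0.397 ]
shift [ 0.2541 -0.7023  0.0578] turn [0.0034 0.006  0.6402]
```

View pics/w5.png

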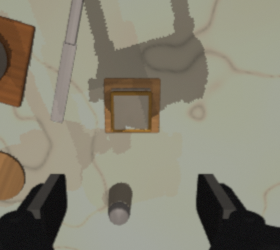

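The medium square jar sits centred and aligned: lid (111–155) inside its coaster (104–160). Next is the medium round jar.

Request:
play_rows([
  [[0.02,-0.05,0],[0,0,0.03]],
  [[0.05,-0.14,0],[0,0,0.1]],
  [[0.09,-0.26,0.01],[0,0,0.2]],
  [[0.14,-0.39,0.02],[0,0,0.3]],
  [[0.19,-0.52,0.04],[0,0,0.3]],
  [[0.23,-0.63,0.05],[0,0,0.3]],
  [[0.25,-0.69,0.06],[0,0,0.3]],
  [[0.254,-0.702,0.1],[0,0,0.3]],
  [[0.254,-0.702,0.1],[0,0,0.3]],
  [[0.254,-0.702,0.1],[0,0,0.3]],
], claw=1)

```text
time: 17.9
tool_pos: [0.4964, 0.1314, 0.1847]
tcp_rot: [0.006, -3.137, 0.001]
wrist_force: [0.0, 0.9, -0.7]
width: 1.002
grip_force: 0.0
```

```bash
python3 -c "
from h import *
plan([.4995,.1325,.074],90)
c=cams.read_camera('wrist'); T=wristT(c); im=c['image'][:,:,::-1].copy()
a=np.linspace(0,2*np.pi,60)
for r,z,col in [(.024,.111,(0,0,255)),(.032,.069,(255,0,0))]:
    p=np.c_[.4995+r*np.cos(a),.1325+r*np.sin(a),z+0*a]
    cv2.polylines(im,[np.int32(np.round(w2pix(c,p,T)*8))],True,col,1,cv2.LINE_AA,3)
cv2.imwrite('pics/w6.png',cv2.resize(im[60:310,120:400],None,fx=2,fy=2))
"
```

```text
t 17.9 pos [0.4964 0.1314 0.1847] yaw 90.23532523449965 w 1.0021493284411702 g 0.0 F [ 0.0082  0.9049 -0.7065]
shift [-0.0142  0.0046  0.4426] turn [-0.0006 -0.0055  0.0052]
```

View pics/w6.png

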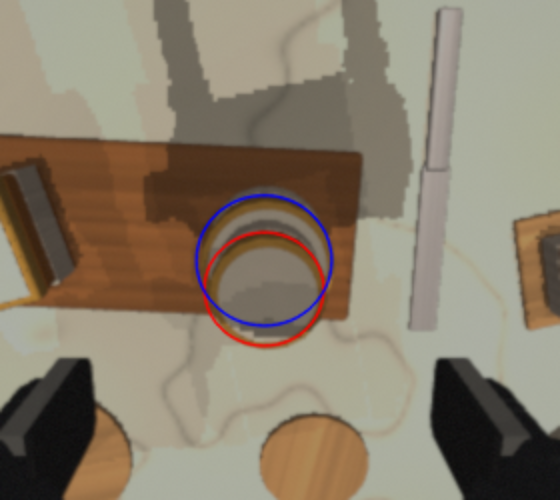

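The predicted circles match the lids (medium lid near (267,288), large near (266,261)) within about 1.5 mm. I'm grasping.

Request:
play_rows([
  [[-0.014,0.006,0.02],[0,0,0]],
  [[-0.014,0.006,0.07],[0,0,0]],
  [[-0.014,0.006,0.15],[0,0,0]],
  [[-0.014,0.006,0.25],[0,0,0]],
  [[-0.014,0.006,0.34],[0,0,0]],
  [[-0.014,0.006,0.4],[0,0,0]],
  [[-0.014,0.006,0.435],[0,0,0]],
  [[-0.014,0.006,0.442],[0,0,0]],
  [[-0.014,0.006,0.442],[0,0,0]],
])

```text
time: 18.7
tool_pos: [0.5012, 0.1336, 0.0757]
tcp_rot: [0.01, -3.14, 0.0]
wrist_force: [0.0, 0.0, 0.5]
width: 0.998
grip_force: 0.0
```

Request:
play_rows([
  [[0,0,0],[0,0,0]],
  [[0,0,0],[0,0,0]],
  [[0,0,0],[0,0,0]],
  [[0,0,0],[0,0,0]],
  [[0,0,0],[0,0,0]],
  [[0,0,0],[0,0,0]],
  [[0,0,0],[0,0,0]],
  [[0,0,0],[0,0,0]],
], claw=-1, newtons=28)

```text
time: 19.37
tool_pos: [0.5027, 0.1334, 0.0779]
tcp_rot: [-0.008, 3.139, 0.001]
wrist_force: [-0.3, -2.0, 5.8]
width: 0.554
grip_force: 29.3
```

Request:
play_rows([
  [[0,0,-0.01],[0,0,0]],
  [[0,0,-0.03],[0,0,0]],
  [[0,0,-0.07],[0,0,0]],
  [[0,0,-0.13],[0,0,0]],
  [[0,0,-0.2],[0,0,0]],
  [[0,0,-0.26],[0,0,0]],
  [[0,0,-0.29],[0,0,0]],
  [[0,0,-0.3],[0,0,0]],
  [[0,0,-0.3],[0,0,0]],
])

```text
time: 20.12
tool_pos: [0.5019, 0.1334, 0.1523]
tcp_rot: [-0.008, 3.14, 0.001]
wrist_force: [1.0, 0.2, -1.9]
width: 0.553
grip_force: 29.1
```

```bash
python3 -c "
from h import *
plan([.6535,.165,.0175],90)"
```

```text
t 20.12 pos [0.5019 0.1334 0.1523] yaw 90.30660005042557 w 0.5528274534567912 g 29.079465866088867 F [ 1.0081  0.1721 -1.8629]
shift [-0.6062  0.1229  0.5402] turn [0.0005 0.0018 0.0068]
```

Request:
play_rows([
  [[-0.04,0.01,0],[0,0,0]],
  [[-0.11,0.02,0],[0,0,0]],
  [[-0.21,0.04,0],[0,0,0]],
  [[-0.32,0.06,0],[0,0,0]],
  [[-0.43,0.08,0.01],[0,0,0]],
  [[-0.52,0.1,0.04],[0,0,0]],
  [[-0.58,0.12,0.1],[0,0,0]],
  [[-0.605,0.123,0.18],[0,0,0]],
  [[-0.61,0.123,0.27],[0,0,0]],
  [[-0.61,0.123,0.36],[0,0,0]],
  [[-0.61,0.123,0.43],[0,0,0]],
  [[-0.61,0.123,0.49],[0,0,0]],
  [[-0.61,0.123,0.52],[0,0,0]],
  [[-0.61,0.123,0.532],[0,0,0]],
  [[-0.61,0.123,0.54],[0,0,0]],
  [[-0.61,0.123,0.54],[0,0,0]],
])

```text
time: 21.45
tool_pos: [0.6545, 0.165, 0.0169]
tcp_rot: [-0.008, 3.141, 0.0]
wrist_force: [-0.2, 0.0, -0.8]
width: 0.558
grip_force: 29.1
```

Request:
play_rows([
  [[0,0,0.003],[0,0,0]],
  [[0,0,0.006],[0,0,0]],
  [[0,0,0.006],[0,0,0]],
  [[0,0,0.006],[0,0,0]],
])

```text
time: 21.78
tool_pos: [0.6544, 0.1649, 0.0159]
tcp_rot: [-0.008, 3.14, 0.0]
wrist_force: [0.1, -0.4, -1.5]
width: 0.557
grip_force: 29.1
```

Request:
play_rows([
  [[0,0,0.003],[0,0,0]],
  [[0,0,0.006],[0,0,0]],
  [[0,0,0.006],[0,0,0]],
  [[0,0,0.006],[0,0,0]],
])

```text
time: 22.12
tool_pos: [0.6542, 0.1649, 0.014]
tcp_rot: [-0.008, 3.141, 0.0]
wrist_force: [-0.6, -0.2, 1.8]
width: 0.557
grip_force: 29.2
```

Request:
play_rows([
  [[0,0,0],[0,0,0]],
  [[0,0,0],[0,0,0]],
  [[0,0,0],[0,0,0]],
  [[0,0,0],[0,0,0]],
  [[0,0,-0.01],[0,0,0]],
  [[0,0,-0.04],[0,0,0]],
  [[0,0,-0.1],[0,0,0]],
  [[0,0,-0.2],[0,0,0]],
  [[0,0,-0.32],[0,0,0]],
  [[0,0,-0.45],[0,0,0]],
  [[0,0,-0.57],[0,0,0]],
  [[0,0,-0.66],[0,0,0]],
  [[0,0,-0.7],[0,0,0]],
  [[0,0,-0.7],[0,0,0]],
  [[0,0,-0.7],[0,0,0]],
], claw=0.65)

```text
time: 23.37
tool_pos: [0.6541, 0.1649, 0.1893]
tcp_rot: [-0.008, 3.14, 0.0]
wrist_force: [-0.3, 0.5, 0.1]
width: 0.825
grip_force: 0.0
```

Run:
```python
from h import *
plan([.501,.132,.14],90)
c=cams.read_camera("wrist"); T=wristT(c)
t=cams.read_camera("top")["image"]; 
im=c["image"][:,:,::-1].copy()
a=np.linspace(0,2*np.pi,60)
for x,y,r,z,col in [(.6535,.165,.036,.006,(0,255,0)),(.6535,.165,.024,.048,(0,0,255)),(.5005,.132,.032,.069,(255,0,0))]:
    p=np.c_[x+r*np.cos(a),y+r*np.sin(a),z+0*a]
    cv2.polylines(im,[np.int32(np.round(w2pix(c,p,T)*8))],True,col,1,cv2.LINE_AA,3)
cv2.imwrite("pics/w7.png",np.vstack([cv2.resize(im[30:230,120:400],None,fx=2,fy=2)]))
```

```text
t 23.37 pos [0.6541 0.1649 0.1893] yaw 90.30603026228626 w 0.8254409099057688 g 0.0 F [-0.3064  0.5396  0.075 ]
shift [ 0.6132 -0.1283  0.1962] turn [0.0004 0.0018 0.0068]
```

View pics/w7.png

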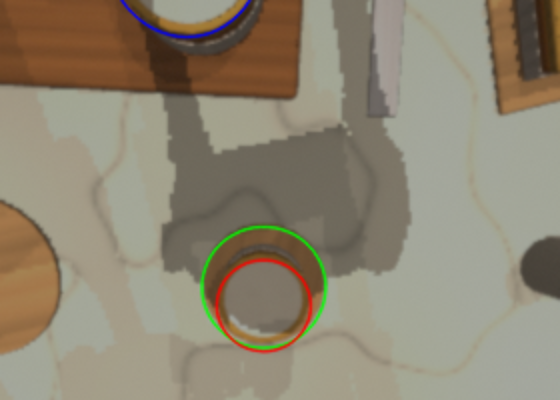

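The medium round jar is centred: lid ring at about (264,303) inside the coaster ring at (264,288), matching the prediction. Now the large round jar.

Request:
play_rows([
  [[0.04,-0.01,0],[0,0,0]],
  [[0.12,-0.03,0],[0,0,0]],
  [[0.23,-0.05,0],[0,0,0]],
  [[0.34,-0.07,0],[0,0,0]],
  [[0.45,-0.09,0.03],[0,0,0]],
  [[0.54,-0.115,0.08],[0,0,0]],
  [[0.59,-0.128,0.15],[0,0,0]],
  [[0.611,-0.128,0.196],[0,0,0]],
  [[0.613,-0.128,0.196],[0,0,0]],
  [[0.613,-0.128,0.196],[0,0,0]],
  [[0.613,-0.128,0.196],[0,0,0]],
], claw=1)

```text
time: 24.38
tool_pos: [0.5019, 0.1323, 0.1399]
tcp_rot: [-0.008, 3.141, 0.0]
wrist_force: [-0.5, 0.6, 0.4]
width: 1.003
grip_force: 0.0
```

```bash
python3 -c "
from h import *
plan([.5005,.132,.019],90)"
```

```text
t 24.38 pos [0.5019 0.1323 0.1399] yaw 90.30828276714828 w 1.0028773475713553 g 0.0 F [-0.4611  0.5839  0.4064]
shift [ 0.0062 -0.0013  0.4837] turn [0.0002 0.0012 0.0069]
```

Request:
play_rows([
  [[0.006,0,0.03],[0,0,0]],
  [[0.006,0,0.09],[0,0,0]],
  [[0.006,0,0.17],[0,0,0]],
  [[0.006,0,0.26],[0,0,0]],
  [[0.006,0,0.35],[0,0,0]],
  [[0.006,0,0.42],[0,0,0]],
  [[0.006,0,0.465],[0,0,0]],
  [[0.006,0,0.484],[0,0,0]],
  [[0.006,0,0.484],[0,0,0]],
  [[0.006,0,0.484],[0,0,0]],
])

```text
time: 25.22
tool_pos: [0.5002, 0.1322, 0.0191]
tcp_rot: [-0.009, 3.141, 0.0]
wrist_force: [0.3, -0.7, -0.0]
width: 1.001
grip_force: 0.0
```

Request:
play_rows([
  [[0,0,0],[0,0,0]],
  [[0,0,0],[0,0,0]],
  [[0,0,0],[0,0,0]],
  [[0,0,0],[0,0,0]],
  [[0,0,0],[0,0,0]],
  [[0,0,0],[0,0,0]],
  [[0,0,0],[0,0,0]],
], claw=-1, newtons=40)

```text
time: 25.8
tool_pos: [0.5009, 0.1325, 0.0202]
tcp_rot: [-0.008, 3.138, 0.001]
wrist_force: [-0.1, 1.0, 6.2]
width: 0.747
grip_force: 44.6
```

Request:
play_rows([
  [[0,0,-0.01],[0,0,0]],
  [[0,0,-0.03],[0,0,0]],
  [[0,0,-0.07],[0,0,0]],
  [[0,0,-0.13],[0,0,0]],
  [[0,0,-0.2],[0,0,0]],
  [[0,0,-0.28],[0,0,0]],
  [[0,0,-0.36],[0,0,0]],
  [[0,0,-0.42],[0,0,0]],
  [[0,0,-0.45],[0,0,0]],
  [[0,0,-0.45],[0,0,0]],
  [[0,0,-0.45],[0,0,0]],
])

```text
time: 26.72
tool_pos: [0.4992, 0.1319, 0.1311]
tcp_rot: [-0.008, 3.141, 0.0]
wrist_force: [-0.4, -0.1, -2.6]
width: 0.737
grip_force: 44.6
```

```bash
python3 -c "
from h import *
plan([.6505,-.0025,.022],90)"
```

```text
t 26.72 pos [0.4992 0.1319 0.1311] yaw 90.30274416335583 w 0.7371962267792639 g 44.565110206604004 F [-0.4301 -0.1115 -2.5691]
shift [-0.6023 -0.541   0.4366] turn [0.     0.0004 0.0067]
```

Request:
play_rows([
  [[-0.03,-0.03,0],[0,0,0]],
  [[-0.09,-0.08,0],[0,0,0]],
  [[-0.17,-0.15,0],[0,0,0]],
  [[-0.26,-0.23,0],[0,0,0]],
  [[-0.35,-0.31,0],[0,0,0]],
  [[-0.44,-0.39,0],[0,0,0]],
  [[-0.52,-0.47,0.01],[0,0,0]],
  [[-0.575,-0.52,0.04],[0,0,0]],
  [[-0.6,-0.54,0.1],[0,0,0]],
  [[-0.602,-0.541,0.18],[0,0,0]],
  [[-0.602,-0.541,0.26],[0,0,0]],
  [[-0.602,-0.541,0.33],[0,0,0]],
  [[-0.602,-0.541,0.38],[0,0,0]],
  [[-0.602,-0.541,0.415],[0,0,0]],
  [[-0.602,-0.541,0.43],[0,0,0]],
  [[-0.602,-0.541,0.437],[0,0,0]],
  [[-0.602,-0.541,0.443],[0,0,0]],
  [[-0.602,-0.541,0.448],[0,0,0]],
  [[-0.602,-0.541,0.448],[0,0,0]],
])

```text
time: 28.3
tool_pos: [0.6513, -0.0024, 0.02]
tcp_rot: [-0.009, 3.14, -0.0]
wrist_force: [0.6, -0.1, -2.6]
width: 0.737
grip_force: 44.7
```

Request:
play_rows([
  [[0,0,0.003],[0,0,0]],
  [[0,0,0.006],[0,0,0]],
  [[0,0,0.006],[0,0,0]],
  [[0,0,0.006],[0,0,0]],
])

```text
time: 28.63
tool_pos: [0.6506, -0.0024, 0.0178]
tcp_rot: [-0.008, 3.141, -0.0]
wrist_force: [0.3, 0.4, -3.2]
width: 0.738
grip_force: 44.7
```

Request:
play_rows([
  [[0,0,0.003],[0,0,0]],
  [[0,0,0.006],[0,0,0]],
  [[0,0,0.006],[0,0,0]],
  [[0,0,0.006],[0,0,0]],
])

```text
time: 28.97
tool_pos: [0.6507, -0.0024, 0.0163]
tcp_rot: [-0.008, 3.141, -0.0]
wrist_force: [-1.1, 0.1, 1.4]
width: 0.74
grip_force: 44.8
```

Request:
play_rows([
  [[0,0,0],[0,0,0]],
  [[0,0,0],[0,0,0]],
  [[0,0,0],[0,0,0]],
  [[0,0,0],[0,0,0]],
  [[0,0,-0.01],[0,0,0]],
  [[0,0,-0.04],[0,0,0]],
  [[0,0,-0.1],[0,0,0]],
  [[0,0,-0.19],[0,0,0]],
  [[0,0,-0.3],[0,0,0]],
  [[0,0,-0.41],[0,0,0]],
  [[0,0,-0.52],[0,0,0]],
  [[0,0,-0.6],[0,0,0]],
  [[0,0,-0.64],[0,0,0]],
  [[0,0,-0.65],[0,0,0]],
  [[0,0,-0.65],[0,0,0]],
], claw=1)

```text
time: 30.22
tool_pos: [0.6509, -0.0024, 0.1794]
tcp_rot: [-0.008, 3.14, -0.0]
wrist_force: [-0.1, 1.0, 0.4]
width: 1.002
grip_force: 0.0
```

Run:
```python
from h import *
plan([.4955,-.0135,.17],104.7)
c=cams.read_camera("wrist"); T=wristT(c)
im=c["image"][:,:,::-1].copy()
a=np.linspace(0,2*np.pi,60)
for x,y,r,z,col in [(.65,-.0025,.048,.006,(0,255,0)),(.65,-.0025,.032,.066,(0,0,255))]:
    p=np.c_[x+r*np.cos(a),y+r*np.sin(a),z+0*a]
    cv2.polylines(im,[np.int32(np.round(w2pix(c,p,T)*8))],True,col,1,cv2.LINE_AA,3)
q=lambda cx,cy,yaw,w,z:[[cx+np.cos(np.radians(yaw+45+90*k))*w/2**.5,cy+np.sin(np.radians(yaw+45+90*k))*w/2**.5,z] for k in range(4)]
for p,col in [(q(.4955,-.0135,14.9,.062,.069),(255,0,0)),(q(.656,-.1727,84.2,.092,.006),(255,0,255))]:
    cv2.polylines(im,[np.int32(np.round(w2pix(c,p,T)*8))],True,col,1,cv2.LINE_AA,3)
cv2.imwrite("pics/w8.png",cv2.resize(im[0:260,50:430],None,fx=2,fy=2))
```

```text
t 30.22 pos [ 0.6509 -0.0024  0.1794] yaw 90.30572386062416 w 1.0020445827684499 g 0.0 F [-0.098   1.0036  0.3716]
shift [ 0.6219 -0.0409  0.0365] turn [-0.0003  0.0019 -0.3199]
```

View pics/w8.png

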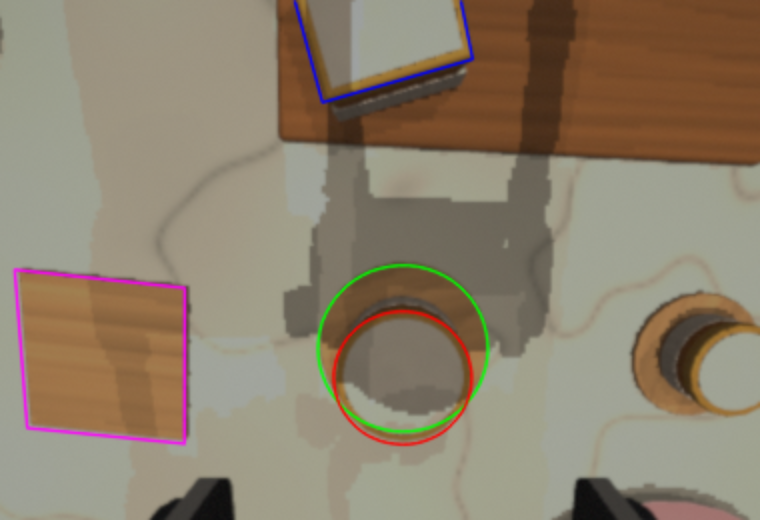

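The large round jar is centred on its coaster within about 2 mm. The large square lid overlay (corner at about (322,100)) and the large square coaster overlay both fit. Now the large square jar.

Request:
play_rows([
  [[0.04,0,0],[0,0,-0.02]],
  [[0.12,-0.01,0],[0,0,-0.08]],
  [[0.23,-0.02,0],[0,0,-0.16]],
  [[0.34,-0.03,0],[0,0,-0.24]],
  [[0.45,-0.035,0.01],[0,0,-0.3]],
  [[0.54,-0.04,0.02],[0,0,-0.32]],
  [[0.6,-0.04,0.08],[0,0,-0.324]],
  [[0.622,-0.04,0.15],[0,0,-0.324]],
  [[0.624,-0.04,0.15],[0,0,-0.324]],
  [[0.624,-0.04,0.15],[0,0,-0.324]],
  [[0.624,-0.04,0.15],[0,0,-0.324]],
])

```text
time: 31.18
tool_pos: [0.4946, -0.0133, 0.1408]
tcp_rot: [0.407, -3.114, -0.0]
wrist_force: [1.5, 0.1, 0.7]
width: 1.002
grip_force: 0.0
```

Run:
```python
from h import *
plan([.4952,-.013,.019],104.9)
c=cams.read_camera("wrist"); T=wristT(c); im=c["image"][:,:,::-1].copy()
q=lambda cx,cy,yaw,w,z:[[cx+np.cos(np.radians(yaw+45+90*k))*w/2**.5,cy+np.sin(np.radians(yaw+45+90*k))*w/2**.5,z] for k in range(4)]
cv2.polylines(im,[np.int32(np.round(w2pix(c,q(.4952,-.013,14.9,.062,.069),T)*8))],True,(255,0,0),1,cv2.LINE_AA,3)
cv2.imwrite("pics/w9.png",cv2.resize(im[60:310,120:400],None,fx=2,fy=2))
```

```text
t 31.18 pos [ 0.4946 -0.0133  0.1408] yaw 104.89817867782781 w 1.0018992583483255 g 0.0 F [1.5242 0.134  0.6705]
shift [-0.0031  0.0002  0.4872] turn [ 0.0003 -0.0009 -0.    ]
```

View pics/w9.png

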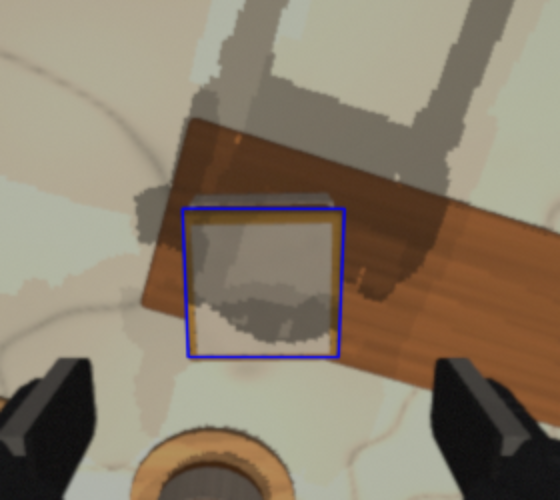

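The overlay coincides with the lid (corners about (184,210)–(340,355)), so I'm grasping.

Request:
play_rows([
  [[-0.003,0,0.03],[0,0,0]],
  [[-0.003,0,0.09],[0,0,0]],
  [[-0.003,0,0.17],[0,0,0]],
  [[-0.003,0,0.26],[0,0,0]],
  [[-0.003,0,0.35],[0,0,0]],
  [[-0.003,0,0.42],[0,0,0]],
  [[-0.003,0,0.465],[0,0,0]],
  [[-0.003,0,0.487],[0,0,0]],
  [[-0.003,0,0.487],[0,0,0]],
  [[-0.003,0,0.487],[0,0,0]],
])

```text
time: 32.07
tool_pos: [0.4961, -0.0131, 0.0197]
tcp_rot: [-0.407, 3.114, -0.0]
wrist_force: [-0.2, -0.1, 0.4]
width: 1.002
grip_force: 0.0
```

Request:
play_rows([
  [[0,0,0],[0,0,0]],
  [[0,0,0],[0,0,0]],
  [[0,0,0],[0,0,0]],
  [[0,0,0],[0,0,0]],
  [[0,0,0],[0,0,0]],
  [[0,0,0],[0,0,0]],
  [[0,0,0],[0,0,0]],
], claw=-1, newtons=40)

```text
time: 32.65
tool_pos: [0.4968, -0.0131, 0.0208]
tcp_rot: [-0.407, 3.112, -0.001]
wrist_force: [-0.3, 0.9, 6.3]
width: 0.723
grip_force: 45.0
```

Request:
play_rows([
  [[0,0,-0.01],[0,0,0]],
  [[0,0,-0.03],[0,0,0]],
  [[0,0,-0.07],[0,0,0]],
  [[0,0,-0.13],[0,0,0]],
  [[0,0,-0.2],[0,0,0]],
  [[0,0,-0.28],[0,0,0]],
  [[0,0,-0.36],[0,0,0]],
  [[0,0,-0.42],[0,0,0]],
  [[0,0,-0.45],[0,0,0]],
  [[0,0,-0.45],[0,0,0]],
  [[0,0,-0.45],[0,0,0]],
])

```text
time: 33.57
tool_pos: [0.4952, -0.0131, 0.1319]
tcp_rot: [-0.407, 3.115, -0.0]
wrist_force: [0.1, 0.6, -2.9]
width: 0.722
grip_force: 44.4
```

```bash
python3 -c "
from h import *
plan([.656,-.1727,.02],84.2)"
```

```text
t 33.57 pos [ 0.4952 -0.0131  0.1319] yaw 104.88454476636059 w 0.7220803735415235 g 44.37327682971954 F [ 0.1399  0.6284 -2.9142]
shift [-0.4576 -0.7823  0.4477] turn [-0.0001  0.0004  0.4597]
```

Request:
play_rows([
  [[-0.02,-0.03,0],[0,0,0.01]],
  [[-0.05,-0.09,0],[0,0,0.05]],
  [[-0.1,-0.17,0],[0,0,0.1]],
  [[-0.15,-0.26,0],[0,0,0.15]],
  [[-0.21,-0.36,0],[0,0,0.21]],
  [[-0.27,-0.46,0],[0,0,0.27]],
  [[-0.33,-0.56,0],[0,0,0.33]],
  [[-0.38,-0.65,0],[0,0,0.39]],
  [[-0.425,-0.73,0.01],[0,0,0.44]],
  [[-0.45,-0.77,0.04],[0,0,0.46]],
  [[-0.458,-0.782,0.1],[0,0,0.46]],
  [[-0.458,-0.782,0.18],[0,0,0.46]],
  [[-0.458,-0.782,0.26],[0,0,0.46]],
  [[-0.458,-0.782,0.33],[0,0,0.46]],
  [[-0.458,-0.782,0.38],[0,0,0.46]],
  [[-0.458,-0.782,0.415],[0,0,0.46]],
  [[-0.458,-0.782,0.435],[0,0,0.46]],
  [[-0.458,-0.782,0.444],[0,0,0.46]],
  [[-0.458,-0.782,0.449],[0,0,0.46]],
  [[-0.458,-0.782,0.449],[0,0,0.46]],
])

```text
time: 35.23
tool_pos: [0.6569, -0.1727, 0.0203]
tcp_rot: [0.159, 3.136, -0.001]
wrist_force: [0.3, 0.2, -1.7]
width: 0.725
grip_force: 44.4
```

Request:
play_rows([
  [[0,0,0.003],[0,0,0]],
  [[0,0,0.006],[0,0,0]],
  [[0,0,0.006],[0,0,0]],
  [[0,0,0.006],[0,0,0]],
])

```text
time: 35.57
tool_pos: [0.6565, -0.1727, 0.0186]
tcp_rot: [0.159, 3.137, -0.0]
wrist_force: [-0.6, -0.3, -3.4]
width: 0.725
grip_force: 44.4
```

Request:
play_rows([
  [[0,0,0.003],[0,0,0]],
  [[0,0,0.006],[0,0,0]],
  [[0,0,0.008],[0,0,0]],
  [[0,0,0.008],[0,0,0]],
  [[0,0,0.008],[0,0,0]],
])

```text
time: 35.98
tool_pos: [0.6563, -0.1727, 0.0169]
tcp_rot: [0.159, 3.137, -0.0]
wrist_force: [-4.1, 0.9, 4.9]
width: 0.721
grip_force: 44.9
```

Contact at about 8 N, so I'm releasing and retreating.

Request:
play_rows([
  [[0,0,-0.001],[0,0,0]],
  [[0,0,-0.001],[0,0,0]],
])

```text
time: 36.15
tool_pos: [0.6564, -0.1727, 0.0169]
tcp_rot: [0.159, 3.137, -0.0]
wrist_force: [-3.5, 0.5, 4.7]
width: 0.718
grip_force: 44.9
```

Request:
play_rows([
  [[0,0,0],[0,0,0]],
  [[0,0,0],[0,0,0]],
  [[0,0,0],[0,0,0]],
  [[0,0,0],[0,0,0]],
  [[0,0,-0.01],[0,0,0]],
  [[0,0,-0.04],[0,0,0]],
  [[0,0,-0.1],[0,0,0]],
  [[0,0,-0.19],[0,0,0]],
  [[0,0,-0.3],[0,0,0]],
  [[0,0,-0.41],[0,0,0]],
  [[0,0,-0.53],[0,0,0]],
  [[0,0,-0.65],[0,0,0]],
  [[0.1,0.05,-0.75],[0,0,0]],
  [[0.22,0.1,-0.82],[0,0,0]],
  [[0.34,0.15,-0.85],[0,0,0]],
  [[0.45,0.2,-0.85],[0,0,0]],
  [[0.55,0.25,-0.85],[0,0,0]],
  [[0.6,0.28,-0.85],[0,0,0]],
  [[0.6,0.28,-0.85],[0,0,0]],
], claw=1)

```text
time: 37.73
tool_pos: [0.5119, -0.0862, 0.2307]
tcp_rot: [0.157, 3.136, 0.0]
wrist_force: [0.3, -0.2, -0.6]
width: 0.998
grip_force: 0.0
```

Run:
```python
from h import *
t=cams.read_camera("top")["image"][:,:,::-1]; s=cams.read_camera("side")["image"][:,:,::-1]
cv2.imwrite("pics/f.png",np.hstack([cv2.resize(t[135:240,120:390],(400,156)) , cv2.resize(s[140:360,140:370],(400,383))[:156]]) if 0 else np.vstack([cv2.resize(t[135:245,115:390],(550,220),interpolation=2),cv2.resize(s[140:360,120:390],(430,350),interpolation=2)[:, :430] if 0 else cv2.copyMakeBorder(cv2.resize(s[140:360,120:390],(430,350),interpolation=2),0,0,0,120,0)]))
```

```text
(no output)
```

View pics/f.png

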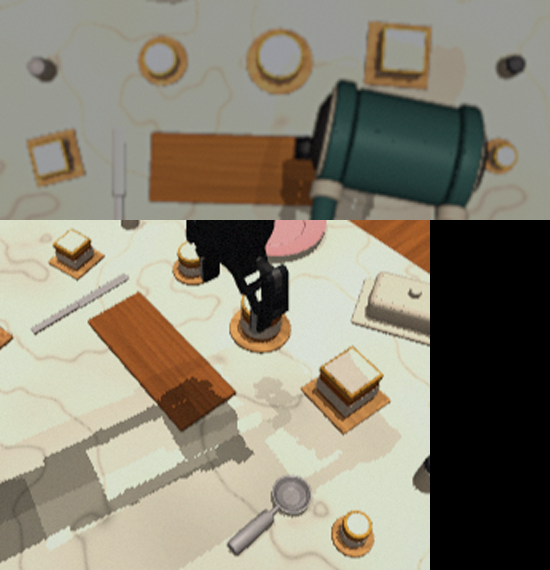

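All five jars stand upright and centred on their matching coasters, and the board is empty. In the combined picture the lids are at (160,60), (279,60), (403,52), (50,157) and (502,157). I'm handing in.

```bash
python3 -c "
from workcell import bot
print(bot.finish_job())"
```

```text
the job is handed in; nothing more can be done
None
```

All five jam jars stand upright, centred on their matching coasters to within about 2 mm by camera check; I handed the job in at about 38 s of the allowed 125 s, and the hand-in returned no verdict.

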